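# Pin the microscope stage's transit lock

### The job

The inspection stage is to be carried, so its carriage must be locked. Slide the carriage until its lock lug lines up with the fixed lug and push the linch pin fully home through both lugs; then flip the pin's sprung ring over the lugs and press it down until it snaps shut over the pin's end. Do not knock over the objective, the rubber blower or the bottle, and let the slide case stay on the carriage.

Things in the scene. Friction and masses are not known exactly. Their poses are not given: they have to be found in the camera images.
- stage: Black base plate, 270 x 370 mm, fixed to the table. Origin: on the table under its middle; +x from its front (lugs, pin) to its back, y along the carriage's travel, z up. Numbers below are mm in this frame. Fixed lug at the front: upright aluminium plate x -105 to -90, y -12 to 12, top z 112, hole along x at y 0, z 98; its foot x -125 to -90, y -30 to 30, top z 40.
- fixed_lug (a point): Middle of the fixed lug's top edge, at x -97.5, y 0, z 112 of the stage. Note on the carriage's lock lug: it is bolted down through a slot, so its middle stands at y = carriage value + an unknown -7 to 7 mm. The holes line up when the sides of the two equally wide lugs are flush, to be felt or seen, and not at one reading. Squeezing both lugs together across y brings them flush.
- carriage (a joint): Black carriage, x -77 to 105, 200 mm long in y, top z 62. Slides along y, -0.06 to 0.06 m (0: its middle at y 0), 5 N of friction, stays where left. On it stands the lock lug, an upright plate like the fixed lug and 1 mm behind it: x -89 to -79, 24 mm wide, top z 112, 12 mm hole in its middle at z 98, foot behind it x -79 to -45, 24 wide, top z 68. The lug may be gripped across y.
- handle (a point): Middle of the bar of the U handle on the carriage: round aluminium bar, 10 mm thick, 70 mm long along x, at x -33, z 92, 76 mm to the +y side of the carriage's middle. May be gripped from above.
- pin (a joint): Linch pin lying along x at z 98, started in the fixed lug's hole: 0 at first (head 24 mm off the lug), 0.024 fully home (head on the lug). 6 N of friction, does not turn. Shank 10 mm thick with a round nose, 37 mm long: at about 15 N it draws a lug that is under 3 mm off into line. It stops at 0.003 if the lug is farther off, and passes beside the lug, locking nothing, if 13 mm off.
- pin_head (a point): Centre of the flat end of the pin's head (18 mm across, 14 mm long), x -143 at first, -119 home. Push here along +x. The open ring leans over it towards the front, so a finger coming straight down meets the ring: come tilted about 25 degrees from the front, beneath it.
- ring (a joint): Sprung wire ring, 5 mm wire, 46 mm wide, hinged in the head (axis along y, 8 mm behind its flat end, z 98). 0: folded back, 19 degrees past upright to the front; 0.33 upright; 1.9 level. A light spring (2 N at the bow) folds it back from anywhere up to 1.9. At 1.74 the bow meets the pin's round nose; 12 to 15 N down on it stretches it over: it clicks below the nose and stays, shut, at 2.03.
- ring_bow (a point): Middle of the ring's bow (wire centre), 43 mm from the ring's hinge. Pin home: x -125, z 139 open; x -66 to -70, z 98 to 91 while it snaps over the nose and shut, 9 mm or more behind the carriage's lug. It strikes the lugs' tops if the pin is over 5 mm from home.
- objective: A dark steel microscope objective, 32 mm across and 56 mm high, standing on the table near the stage. Origin: centre of its underside.
- blower: A black rubber dust blower, 62 mm across and 115 mm high, standing on the table to the left. Origin: centre of its underside.
- solvent: A brown bottle, 52 mm across and 125 mm high, standing on the table to the right. Origin: centre of its underside.
- slide_case: A white flat slide case, 32 x 80 x 12 mm, lying loose on the carriage's glass plate. Origin: centre of its underside.

How it is judged:
By the outcome, as a careful person would: the job done as asked, in the order asked, and still so for the second after the job is handed in, with the robot touching nothing.
It also fails if it takes over 48 s, if anything falls off the work surface, if the arm or the gripper's body presses on something with over 40 N, if the wrist force passes 120 N, or if a joint passes its speed limit or range.

### The arm

A 7-joint arm with a two-finger parallel gripper is mounted at the origin on the work surface. World frame = base frame: x ahead of the robot, y to its left, z up, the work surface at z = 0. Lengths are in m, angles in rad, forces in N, time in s.
With the tool pointing down it reaches from about 0.35 to 0.9 m from the base axis. Payload 8.1 kg.
Tool frame: the origin (TCP) lies on the centre line of the jaws, within the pads' length; the fingertips stand 17 mm ahead of it and the grasp point (between the pads) lies 2 mm behind it; z points along the fingers, y is the direction in which the jaws open and shut (so a half turn about z gives the same grasp; the last joint's range is limited). The gripper opens to 92 mm and grips with 3 to 60 N. Pads are 19 mm wide; open, the fingers measure 130 mm over their backs; the gripper's body (75 mm by 190 mm) begins 47 mm behind the grasp point.
Start: joints at [-1.257, 0.434, 0.025, 1.573, -0.012, 1.134, -0.075], TCP at [0.253, 0.571, 0.244] pointing down, gripper open.
Joint ranges: [-2.62, 2.62], [-0.44, 2.09], [-1.27, 1.32], [0.08, 2.57], [-1.32, 4.46], [0.12, 2], [-2.74, 2.74]. Speed limits (rad/s): [2.22, 2.22, 3.01, 3.01, 3.14, 3.14, 3.14].

### API

Orientations are given as a rotation vector (axis times angle).
In Python, from cell import arm, imaging, job gives the robot as it stands.
- The arm moves only by the tool jog_arm, never from a script. Its argument "moves" is a list of rows, each an object with "fingers": the closure, from -1 (fully open) to 1 (shut); "xyz": the shift along the tool's x, y, z in cm, a list of three; "angular": the turn, a rotation vector about the tool's x, y, z in rad, a list of three. In form: [{"fingers": fingers, "xyz": [dx, dy, dz], "angular": [ax, ay, az]}, ...]. A call has 1 to 12 rows; each row is the pose to reach, as a shift and turn from the pose commanded when the call began, along the tool's axes at that moment; what a row does not reach only later rows make up. A row lasts 1/8 s, in which the tool goes at most 62.5 mm and 10.7 degrees, less where a joint would pass 70% of its speed; a pose out of reach is approached as far as the arm can. A call with a gripper value outside its range is refused whole. The fingers move at their own pace and stop on an object; "grip_force" is the grip in N (left out, the last holds). Time passes only in rows, so rows that repeat a pose let the fingers close. It gives the time, the measured TCP pose, the force and the opening at its end, in the units of the state.
- arm.observe(): the state, without advancing time (a new reading comes with each control period).
- imaging.get_image(name): name is "side" or "top" or "wrist"; returns the picture (420x560x3 uint8, red, green, blue); there is no depth.
- imaging.camera_params(name): a dict with "fx", "fy", "cx", "cy" (pixels), "rvec" (rotation vector, rad) and "tvec" (3), from world to camera coordinates, as OpenCV has them; the wrist camera has in their place "hand_eye" (4x4, takes a point from camera to tool coordinates, whose origin is the TCP and whose axes are the flange's). Camera axes: x right, y down, z forward; pixel columns grow to the right and rows downward; lengths in m; the calibration is good to about 2 mm. A picture is of the moment at which its call begins: read the wrist's pose just before it. camera_params takes no time and is no camera call.
- job.sign_off(): hands the job in, once; it reports no verdict.
The state is a dict: "clock": time; "joints": joint angles; "dq": joint speeds; "joint_efforts": joint torques, N m; "position": TCP position; "ee_rot": TCP orientation; "force": force on the tool from outside, world axes, zero at the start; "ft_torque": the same for the moment, N m; "width": opening from 0.0 (shut) to 1.0 (fully open).
Only numpy, scipy, OpenCV 4.12 (cv2) and the standard library are available. Lean on these libraries where they do the work, as an engineer would, in place of code of your own. Each camera call takes 0.05 s, during which the arm holds its last target. There are 200 camera calls.

## Working session

There is one attempt and no reset: what is moved stays moved. The work goes in short steps, Python scripts to look and compute and a tool call to move; the robot and the scene stay as the last step left them, time stands still between calls to the robot, and variables do not carry over. Pictures are saved under pics/ and viewed, about 8 in all and at most 12, crops included, and the job is handed in when it is done.

Besides the shell and the picture viewer there is one more tool, called after "Call:" as name(argument=value, ...) on one line, values as JSON. jog_arm: Moves the arm, as the interface text tells. Its arguments: {"type":"object","properties":{"moves":{"type":"array"},"grip_force":{"type":"number"}},"required":["moves"]}

```bash
mkdir -p pics; ls; cat > h.py <<'E'
import numpy as np, cv2
from scipy.spatial.transform import Rotation as R
from cell import arm, imaging, job
def snap(n,f):
    im=imaging.get_image(n); cv2.imwrite('pics/'+f,im[:,:,::-1]); return im
def cam(n):
    p=imaging.camera_params(n); K=np.array([[p['fx'],0,p['cx']],[0,p['fy'],p['cy']],[0,0,1]])
    if 'hand_eye' in p:
        s=arm.observe(); T=np.eye(4); T[:3,:3]=R.from_rotvec(s['ee_rot']).as_matrix(); T[:3,3]=s['position']
        M=T@np.array(p['hand_eye']); return K,M[:3,:3],M[:3,3]
    Rm=R.from_rotvec(p['rvec']).as_matrix(); return K,Rm.T,-Rm.T@np.array(p['tvec'])
def ray(n,uv,z,c=None):
    K,Rw,o=c or cam(n); d=Rw@np.linalg.solve(K,[*uv,1]); return o+d*(z-o[2])/d[2]
def proj(n,X,c=None):
    K,Rw,o=c or cam(n); q=K@(Rw.T@(np.array(X)-o)); return q[:2]/q[2]
E
python3 - <<'E'
from h import *
a=snap('top','top0.png');b=snap('side','side0.png')
print(arm.observe())
for n in('top','side'): K,Rw,o=cam(n); print(n,K[0,0],o,Rw[:,2])
K,Rw,o=cam('wrist');print(o,Rw)
print(imaging.camera_params('wrist'))
E
```

```text
pics
{'clock': 0.1, 'joints': array([-1.25659714,  0.43514572,  0.02497561,  1.5739742 , -0.01160705,
        1.13401974, -0.07510113]), 'dq': array([ 0.00133992, -0.00125506,  0.00090583, -0.00309956,  0.00106708,
        0.00146489,  0.00083374]), 'joint_efforts': array([ 3.92362956e-03, -6.69125462e+01,  9.88273323e-01, -3.15145147e+01,
       -6.05428638e-02,  3.74815520e-02,  6.78376523e-05]), 'position': array([0.25289458, 0.57108394, 0.24304052]), 'ee_rot': array([-6.50057933e-01, -3.07342787e+00,  2.18585355e-03]), 'force': array([-0.71812205, -0.51838868, -0.72813477]), 'ft_torque': array([-0.08547483,  0.01735105, -0.01365094]), 'width': 1.0045397599106303}
top 434.89278768005454 [ 0.37851869 -0.0130566   1.23651575] [ 0.16997429  0.00460883 -0.98543772]
side 484.9927564414117 [0.56817039 0.81263489 1.16250401] [ 0.02011552 -0.60430695 -0.79649763]
[0.19139741 0.59768546 0.38431153] [[ 0.40567965  0.88521923  0.22762016]
 [ 0.91401363 -0.39241736 -0.10289657]
 [-0.00176392  0.24979097 -0.96829818]]
{'fx': 375.76032996513385, 'fy': 375.76032996513385, 'cx': 283.7009027046809, 'cy': 214.06292562683691, 'hand_eye': array([[-8.48643724e-04, -9.68330192e-01, -2.49671621e-01,
         6.69843213e-02],
       [ 9.99999572e-01, -7.30031773e-04, -5.67671864e-04,
        -7.74434791e-04],
       [ 3.67425589e-04, -2.49671996e-01,  9.68330398e-01,
        -1.41278243e-01],
       [ 0.00000000e+00,  0.00000000e+00,  0.00000000e+00,
         1.00000000e+00]])}
```

View pics/top0.png

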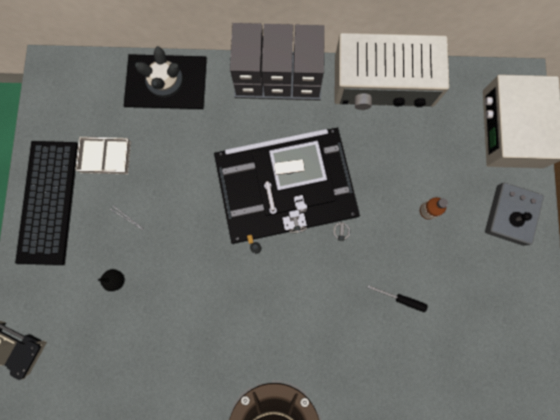

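View pics/side0.png

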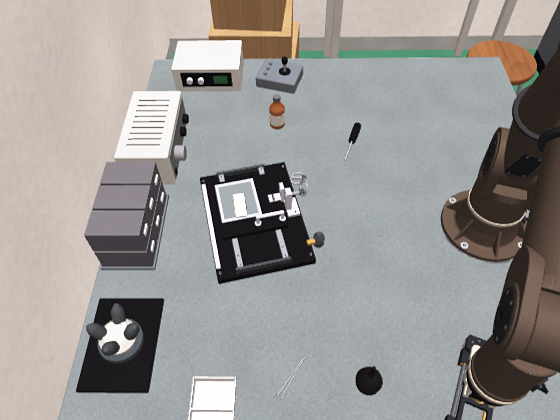

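```bash
cat > m.py <<'E'
from h import *
for n,(x0,y0,x1,y1) in {'top':(205,120,370,255),'side':(190,150,330,290)}.items():
    im=cv2.imread(f'pics/{n}0.png'); c=im[y0:y1,x0:x1]
    m=(c.max(2)<45).astype(np.uint8); m=cv2.morphologyEx(m,cv2.MORPH_CLOSE,np.ones((3,3)))
    k,l,s,_=cv2.connectedComponentsWithStats(m); i=1+np.argmax(s[1:,4]); m=(l==i).astype(np.uint8)
    h=cv2.convexHull(np.argwhere(m)[:,::-1].astype(np.int32))
    q=cv2.approxPolyDP(h,6,True)[:,0]+[x0,y0]; print(n,q.tolist())
    for z in(0.01,0.02):
        P=np.array([ray(n,p,z) for p in q]); print(z,P.round(4).tolist(),np.linalg.norm(P-np.roll(P,-1,0),axis=1).round(4))
t=cv2.imread('pics/top0.png')[120:260,205:370]; s=cv2.imread('pics/side0.png')[155:285,195:330]
t=cv2.resize(t,(400,340),interpolation=cv2.INTER_CUBIC);s=cv2.resize(s,(400,385),interpolation=cv2.INTER_CUBIC)
cv2.imwrite('pics/crop0.png',np.hstack([cv2.copyMakeBorder(t,0,45,0,0,0),s]))
E
python3 m.py
```

```text
top [[358, 215], [232, 242], [215, 153], [337, 128]]
0.01 [[0.5849, -0.2215, 0.01], [0.4974, 0.1346, 0.01], [0.7571, 0.1971, 0.01], [0.8442, -0.1596, 0.01]] [0.3668 0.2671 0.3672 0.2665]
0.02 [[0.5832, -0.2198, 0.02], [0.4964, 0.1334, 0.02], [0.754, 0.1954, 0.02], [0.8404, -0.1584, 0.02]] [0.3638 0.2649 0.3642 0.2644]
side [[314, 262], [219, 282], [200, 178], [283, 163]]
0.01 [[0.4976, 0.1309, 0.01], [0.7533, 0.1928, 0.01], [0.844, -0.1725, 0.01], [0.5843, -0.2344, 0.01]] [0.263  0.3763 0.2669 0.3755]
0.02 [[0.4982, 0.1368, 0.02], [0.7517, 0.1982, 0.02], [0.8416, -0.1639, 0.02], [0.5842, -0.2254, 0.02]] [0.2608 0.3731 0.2646 0.3723]
```

View pics/crop0.png

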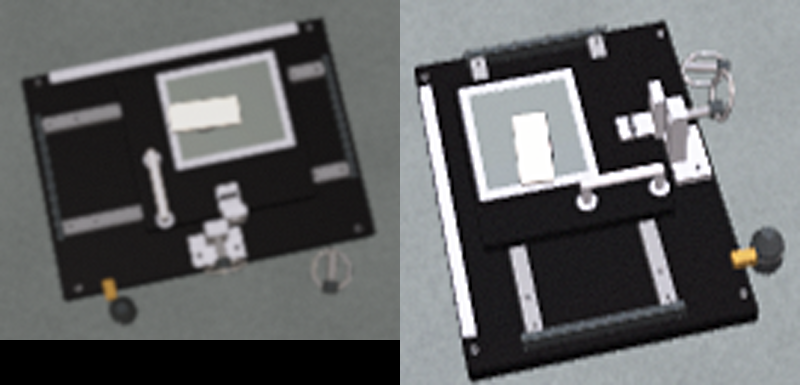

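Call:
jog_arm(moves=[{"fingers": -1,"xyz": [-10,-8,-4],"angular": [0,0,-0.1]},{"fingers": -1,"xyz": [-52.6,-43.7,-3.7],"angular": [0,0,-0.656]},{"fingers": -1,"xyz": [-52.6,-43.7,-3.7],"angular": [0,0,-0.656]},{"fingers": -1,"xyz": [-52.6,-43.7,-3.7],"angular": [0,0,-0.656]},{"fingers": -1,"xyz": [-52.6,-43.7,-3.7],"angular": [0,0,-0.656]},{"fingers": -1,"xyz": [-52.6,-43.7,-3.7],"angular": [0,0,-0.656]},{"fingers": -1,"xyz": [-52.6,-43.7,-3.7],"angular": [0,0,-0.656]},{"fingers": -1,"xyz": [-52.6,-43.7,-3.7],"angular": [0,0,-0.656]},{"fingers": -1,"xyz": [-52.6,-43.7,-3.7],"angular": [0,0,-0.656]},{"fingers": -1,"xyz": [-52.6,-43.7,-3.7],"angular": [0,0,-0.656]},{"fingers": -1,"xyz": [-52.6,-43.7,-3.7],"angular": [0,0,-0.656]},{"fingers": -1,"xyz": [-52.6,-43.7,-3.7],"angular": [0,0,-0.656]}])

```text
clock: 1.6
position: [0.5578, -0.0467, 0.2804]
ee_rot: [0.363, -3.12, 0.004]
force: [-0.6, 0.9, 0.1]
width: 0.995
```

```bash
cat > st.py <<'E'
from h import *
C=np.array([.670,-.0155,0]); YAW=.238
Rz=R.from_euler('z',YAW).as_matrix()
def S(x,y,z): return C+Rz@np.array([x,y,z])/1000
def inv(P): return Rz.T@(np.array(P)-C)*1000
E
python3 - <<'E'
from st import *
c=cam('wrist'); im=snap('wrist','w1.png'); s=arm.observe(); print(s['position'],s['ee_rot'])
np.savez('w1.npz',K=c[0],R=c[1],o=c[2])
o=im.copy()
for p in [(-105,-12,112),(-105,12,112),(-90,12,112),(-90,-12,112),(-125,-30,40),(-125,30,40),(-143,0,98),(-135,185,12),(-135,-185,12)]:
    u=proj('wrist',S(*p),c); print(p,u.round(1)); cv2.circle(o,tuple(int(v) for v in u.round()),2,(255,0,0),-1)
cv2.imwrite('pics/w1o.png',cv2.resize(o,(800,600),interpolation=cv2.INTER_CUBIC)[:,:,::-1])
E
```

```text
[ 0.55736554 -0.04417795  0.28023805] [ 3.66830182e-01 -3.11929933e+00  1.66766901e-03]
(-105, -12, 112) [275.6 213.1]
(-105, 12, 112) [303.8 213. ]
(-90, 12, 112) [303.7 229.9]
(-90, -12, 112) [275.8 230. ]
(-125, -30, 40) [259.4 177. ]
(-125, 30, 40) [318.1 176.6]
(-143, 0, 98) [289.3 166.3]
(-135, 185, 12) [458.9 162.5]
(-135, -185, 12) [118.9 164.9]
```

View pics/w1o.png

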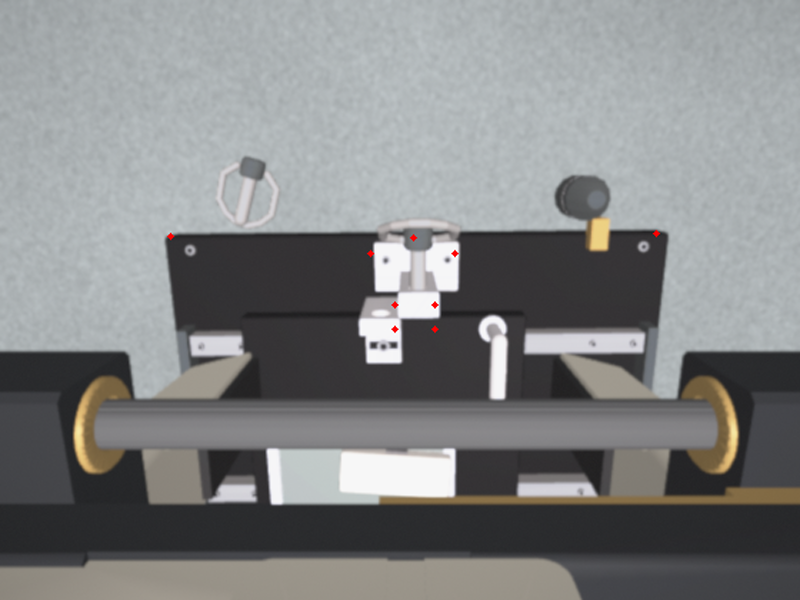

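```bash
python3 - <<'E'
import cv2
im=cv2.imread('pics/w1.png')[145:255,240:350]; o=cv2.resize(im,None,fx=5.4,fy=5.4,interpolation=cv2.INTER_CUBIC)
for i in range(0,110,10):
    cv2.putText(o,str(240+i),(int(i*5.4),10),0,.35,(0,255,255)); cv2.putText(o,str(145+i),(0,int(i*5.4)+4),0,.35,(0,255,255)); cv2.line(o,(int(i*5.4),12),(int(i*5.4),20),(0,255,255)); cv2.line(o,(24,int(i*5.4)),(32,int(i*5.4)),(0,255,255))
cv2.imwrite('pics/w1c.png',o)
E
```

```text
(no output)
```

View pics/w1c.png

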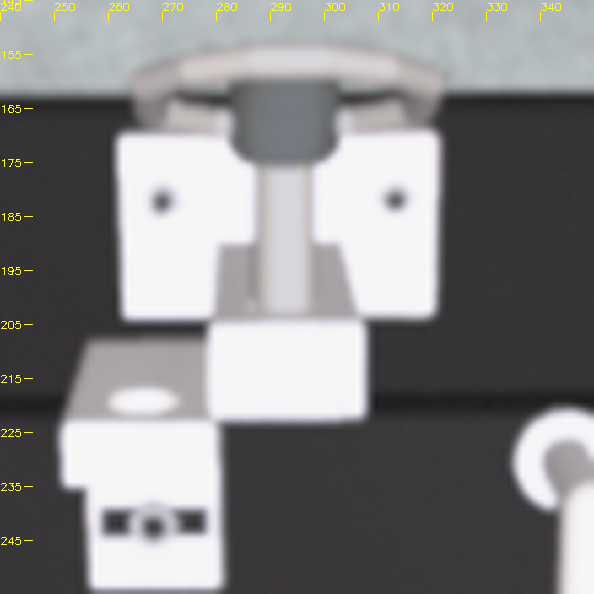

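```bash
python3 - <<'E'
from st import *
import st
from scipy.optimize import least_squares
d=np.load('w1.npz'); 
pts=[(-105,-12,112,278.7,204.3),(-105,12,112,307.9,204.3),(-90,-12,112,279,222.8),(-90,12,112,307.7,222.8),(-125,-30,40,261.9,169.5),(-125,30,40,321.3,169.5),(-105,0,40,None,190)]
def res(p):
    yaw=p[3]; Rz=R.from_euler('z',yaw).as_matrix(); r=[]
    for x,y,z,u,v in pts:
        q=proj('w',np.array([p[0],p[1],p[2]])+Rz@np.array([x,y,z])/1000,(d['K'],d['R'],d['o']))
        if u: r.append(q[0]-u)
        r.append(q[1]-v)
    r.append((p[2])/.003); r.append((p[3]-.238)/.004); return np.array(r)
s=least_squares(res,[.67,-.0155,0,.238]); print(s.x,s.fun.round(2))
C=np.array([*s.x[:2],0]); Rz=R.from_euler('z',s.x[3]).as_matrix()
for n in('top','side'):
    for p in [(-97.5,0,112),(-125,30,40),(-125,-30,40),(-105,12,112),(-105,-12,112),(-84,-23,112)]: print(n,p,proj(n,C+Rz@np.array(p)/1000).round(1))
E
```

```text
[ 0.66214824 -0.01430266  0.00148086  0.2378587 ] [ 0.3   0.79 -0.39  0.61  0.18 -0.55 -0.33 -0.72  0.26  0.49  0.03  0.08
 -0.79  0.49 -0.04]
top (-97.5, 0, 112) [294.3 213.3]
top (-125, 30, 40) [285.2 229.4]
top (-125, -30, 40) [306.3 225. ]
top (-105, 12, 112) [290.4 217.1]
top (-105, -12, 112) [299.4 215.2]
top (-84, -23, 112) [301.8 206.6]
side (-97.5, 0, 112) [288.4 190.9]
side (-125, 30, 40) [300.2 212.8]
side (-125, -30, 40) [295.1 196.8]
side (-105, 12, 112) [292.  193.6]
side (-105, -12, 112) [290.  187.1]
side (-84, -23, 112) [281.8 185.6]
```

```bash
cat > st.py <<'E'
from h import *
C=np.array([.6621,-.0143,0]); YAW=.238
Rz=R.from_euler('z',YAW).as_matrix()
def S(x,y,z): return C+Rz@np.array([x,y,z])/1000
def inv(P): return Rz.T@(np.array(P)-C)*1000
def ori(tilt=0): # tilt deg: tool z leans to stage +x going down
    return Rz@R.from_euler('y',-np.radians(tilt)).as_matrix()@np.diag([-1.,1,-1])
def show():
    s=arm.observe(); print('t',round(s['clock'],2),'stage TCP',inv(s['position']).round(2),'F stage',(Rz.T@s['force']).round(1),'w',round(s['width'],4),'tool z stage',(Rz.T@R.from_rotvec(s['ee_rot']).as_matrix())[:,2].round(3)); return s
def go(targets): # list of (x,y,z,tilt)
    s=show(); R0=R.from_rotvec(s['ee_rot']).as_matrix()
    for x,y,z,t in targets:
        print((x,y,z,t),'xyz cm',(R0.T@(S(x,y,z)-s['position'])*100).round(2),'ang',R.from_matrix(R0.T@ori(t)).as_rotvec().round(3))
E
python3 - <<'E'
from st import *
go([(-90,0,150,0),(-90,0,102,0)])
E
```

```text
t 1.65 stage TCP [-108.83   -4.34  280.24] F stage [-0.4  0.6 -0.1] w 0.9992 tool z stage [-0.001 -0.001 -1.   ]
(-90, 0, 150, 0) xyz cm [-1.89  0.45 13.02] ang [-0.001 -0.001 -0.004]
(-90, 0, 102, 0) xyz cm [-1.9   0.46 17.82] ang [-0.001 -0.001 -0.004]
```

Call:
jog_arm(moves=[{"fingers": -1,"xyz": [-1.0,0.4,4],"angular": [0,0,-0.004]},{"fingers": -1,"xyz": [-1.9,0.4,9],"angular": [0,0,-0.004]},{"fingers": -1,"xyz": [-1.9,0.4,13],"angular": [0,0,-0.004]},{"fingers": -1,"xyz": [-1.9,0.4,16],"angular": [0,0,-0.004]},{"fingers": -1,"xyz": [-1.9,0.4,17.8],"angular": [0,0,-0.004]},{"fingers": -1,"xyz": [-1.9,0.4,17.8],"angular": [0,0,-0.004]},{"fingers": -1,"xyz": [-1.9,0.4,17.8],"angular": [0,0,-0.004]}], grip_force=25)

```text
clock: 2.52
position: [0.5748, -0.0317, 0.1035]
ee_rot: [-0.383, 3.117, 0.001]
force: [0.6, -0.1, 0.2]
width: 1.0
```

```bash
python3 - <<'E'
from st import *
go([(-90,0,102,0)])
E
```

```text
t 2.52 stage TCP [-88.94   3.67 103.46] F stage [ 0.6 -0.2  0.2] w 0.9999 tool z stage [ 0.001  0.    -1.   ]
(-90, 0, 102, 0) xyz cm [ 0.11 -0.37  0.15] ang [0.    0.001 0.006]
```

Call:
jog_arm(moves=[{"fingers": -0.7,"xyz": [0.1,-0.35,0.1],"angular": [0,0,0.006]},{"fingers": -0.45,"xyz": [0.1,-0.35,0.1],"angular": [0,0,0.006]},{"fingers": -0.3,"xyz": [0.1,-0.35,0.1],"angular": [0,0,0.006]},{"fingers": -0.15,"xyz": [0.1,-0.35,0.1],"angular": [0,0,0.006]},{"fingers": 0,"xyz": [0.1,-0.35,0.1],"angular": [0,0,0.006]},{"fingers": 0.15,"xyz": [0.1,-0.35,0.1],"angular": [0,0,0.006]},{"fingers": 0.3,"xyz": [0.1,-0.35,0.1],"angular": [0,0,0.006]},{"fingers": 0.42,"xyz": [0.1,-0.35,0.1],"angular": [0,0,0.006]}], grip_force=25)

```text
clock: 3.52
position: [0.5749, -0.0375, 0.1021]
ee_rot: [-0.37, 3.119, -0.002]
force: [-1.3, 0.2, 3.9]
width: 0.309
```

```bash
python3 - <<'E'
from st import *
show()
E
```

```text
t 3.52 stage TCP [-90.26  -1.99 102.13] F stage [-1.2  0.5  3.9] w 0.3089 tool z stage [ 0.001 -0.001 -1.   ]
```

Call:
jog_arm(moves=[{"fingers": 0.5,"xyz": [0,0,0],"angular": [0,0,0]},{"fingers": 0.6,"xyz": [0,0,0],"angular": [0,0,0]},{"fingers": 0.7,"xyz": [0,0,0],"angular": [0,0,0]},{"fingers": 0.7,"xyz": [0,0,0],"angular": [0,0,0]},{"fingers": 0.7,"xyz": [0,0,0],"angular": [0,0,0]}])

```text
clock: 4.15
position: [0.5743, -0.0354, 0.102]
ee_rot: [0.373, -3.119, -0.002]
force: [-1.9, 0.5, 5.3]
width: 0.257
```

```bash
python3 - <<'E'
from st import *
show()
c=cam('wrist'); im=snap('wrist','w2.png'); cv2.imwrite('pics/w2c.png',cv2.resize(im[120:330,170:410],None,fx=2.5,fy=2.5,interpolation=cv2.INTER_CUBIC)[:,:,::-1])
E
```

```text
t 4.15 stage TCP [-90.29   0.14 102.02] F stage [-1.8  0.9  5.3] w 0.2571 tool z stage [ 0.     0.001 -1.   ]
```

View pics/w2c.png

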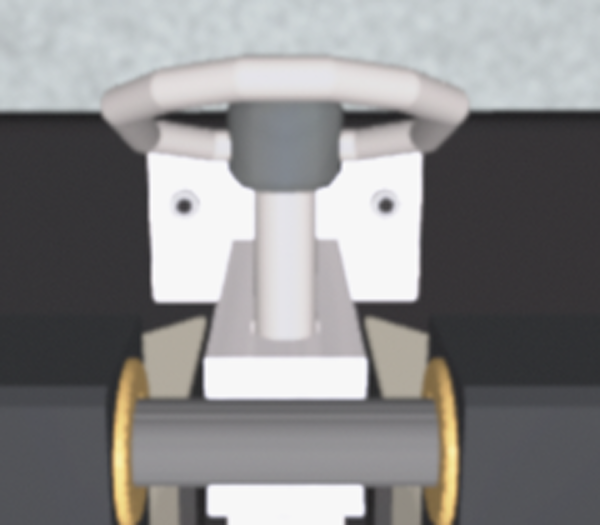

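```bash
python3 - <<'E'
from st import *
go([(-90,0,200,0),(-195,0,200,25),(-195,0,109,25),(-168,0,109,25)])
E
```

```text
t 4.2 stage TCP [-90.26   0.12 102.02] F stage [-2.2  0.7  5.4] w 0.2621 tool z stage [ 0.     0.001 -1.   ]
(-90, 0, 200, 0) xyz cm [-0.03 -0.   -9.8 ] ang [ 0.001  0.    -0.   ]
(-195, 0, 200, 25) xyz cm [10.47 -0.   -9.8 ] ang [ 0.001 -0.436 -0.   ]
(-195, 0, 109, 25) xyz cm [ 1.047e+01 -1.000e-02 -7.000e-01] ang [ 0.001 -0.436 -0.   ]
(-168, 0, 109, 25) xyz cm [ 7.77 -0.01 -0.7 ] ang [ 0.001 -0.436 -0.   ]
```

Call:
jog_arm(moves=[{"fingers": 0.2,"xyz": [0,0,0],"angular": [0,0,0]},{"fingers": 0.0,"xyz": [0,0,0],"angular": [0,0,0]},{"fingers": 0.0,"xyz": [0,0,-4],"angular": [0,0,0]},{"fingers": 0.0,"xyz": [0,0,-9],"angular": [0,0,0]},{"fingers": 0.5,"xyz": [3,0,-11],"angular": [0,-0.15,0]},{"fingers": 1,"xyz": [8,0,-11],"angular": [0,-0.3,0]},{"fingers": 1,"xyz": [12,0,-9.8],"angular": [0,-0.436,0]},{"fingers": 1,"xyz": [12,0,-5],"angular": [0,-0.436,0]},{"fingers": 1,"xyz": [11.5,0,-0.8],"angular": [0,-0.436,0]},{"fingers": 1,"xyz": [10.5,0,-0.7],"angular": [0,-0.436,0]},{"fingers": 1,"xyz": [10.5,0,-0.7],"angular": [0,-0.436,0]},{"fingers": 1,"xyz": [10.5,0,-0.7],"angular": [0,-0.436,0]}])

```text
clock: 5.7
position: [0.4731, -0.0621, 0.1111]
ee_rot: [-0.322, 2.69, 0.069]
force: [-0.3, -0.5, -0.2]
width: 0.006
```

```bash
python3 - <<'E'
from st import *
go([(-164,0,109,25),(-159,0,109,25),(-150,0,109,25),(-142,0,109,25),(-132,0,109,25)])
im=snap('side','s2.png')[150:230,250:350]; im2=snap('top','t2.png')
cv2.imwrite('pics/s2c.png',cv2.resize(im,None,fx=7,fy=7,interpolation=cv2.INTER_CUBIC)[:,:,::-1])
E
```

```text
t 5.7 stage TCP [-194.9    -1.86  111.08] F stage [-0.4 -0.4 -0.2] w 0.0059 tool z stage [ 0.421 -0.001 -0.907]
(-164, 0, 109, 25) xyz cm [-2.72  0.19  1.49] ang [-0.001 -0.002  0.001]
(-159, 0, 109, 25) xyz cm [-3.17  0.19  1.7 ] ang [-0.001 -0.002  0.001]
(-150, 0, 109, 25) xyz cm [-3.99  0.19  2.08] ang [-0.001 -0.002  0.001]
(-142, 0, 109, 25) xyz cm [-4.71  0.19  2.41] ang [-0.001 -0.002  0.001]
(-132, 0, 109, 25) xyz cm [-5.62  0.19  2.84] ang [-0.001 -0.002  0.001]
```

View pics/s2c.png

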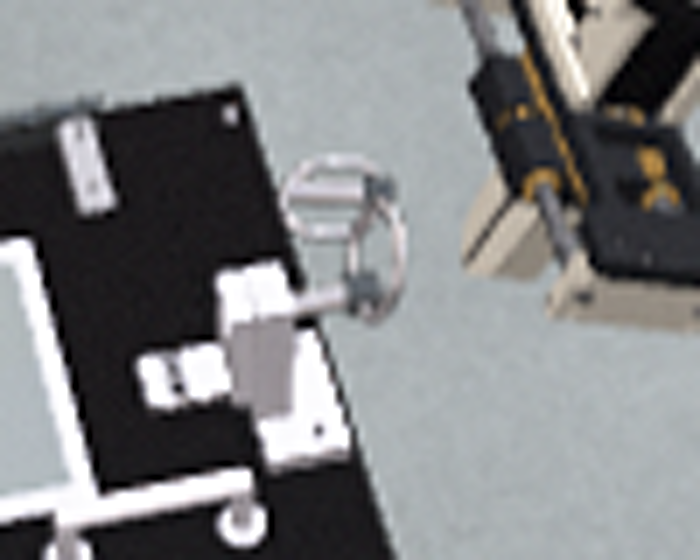

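```bash
python3 - <<'E'
from st import *
im=snap('wrist','w3.png'); t=cv2.imread('pics/t2.png')[200:270,250:350]
cv2.imwrite('pics/w3c.png',np.hstack([cv2.resize(im,(420,315))[:,:,::-1],cv2.resize(t,(375,315),interpolation=cv2.INTER_CUBIC)]))
E
```

```text
(no output)
```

View pics/w3c.png

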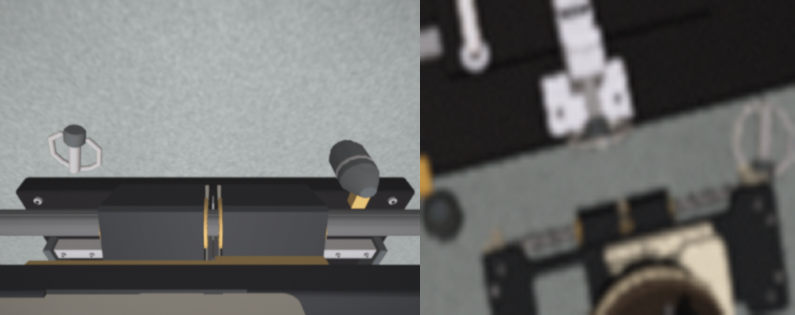

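Call:
jog_arm(moves=[{"fingers": 1,"xyz": [-1.5,0.15,0.9],"angular": [0,0,0]},{"fingers": 1,"xyz": [-2.6,0.15,1.4],"angular": [0,0,0]},{"fingers": 1,"xyz": [-2.7,0.15,1.5],"angular": [0,0,0]},{"fingers": 1,"xyz": [-2.7,0.15,1.5],"angular": [0,0,0]}])

```text
clock: 6.35
position: [0.5021, -0.0524, 0.1085]
ee_rot: [-0.322, 2.691, 0.072]
force: [0.1, -0.3, -1.3]
width: 0.003
```

```bash
python3 - <<'E'
from st import *
go([(-159,0,109,25),(-150,0,109,25),(-142,0,109,25),(-134.8,0,109,25),(-132,0,109,25)])
E
```

```text
t 6.35 stage TCP [-164.5     0.67  108.49] F stage [ 0.  -0.3 -1.3] w 0.0031 tool z stage [ 0.42   0.001 -0.907]
(-159, 0, 109, 25) xyz cm [-0.52 -0.07  0.18] ang [ 0.001 -0.003  0.   ]
(-150, 0, 109, 25) xyz cm [-1.34 -0.07  0.56] ang [ 0.001 -0.003  0.   ]
(-142, 0, 109, 25) xyz cm [-2.06 -0.07  0.9 ] ang [ 0.001 -0.003  0.   ]
(-134.8, 0, 109, 25) xyz cm [-2.72 -0.07  1.2 ] ang [ 0.001 -0.003  0.   ]
(-132, 0, 109, 25) xyz cm [-2.97 -0.07  1.32] ang [ 0.001 -0.003  0.   ]
```

Push slowly toward home, ending slightly short to read the force.

Call:
jog_arm(moves=[{"fingers": 1,"xyz": [-0.5,-0.05,0.2],"angular": [0,0,0]},{"fingers": 1,"xyz": [-0.9,-0.05,0.4],"angular": [0,0,0]},{"fingers": 1,"xyz": [-1.2,-0.05,0.5],"angular": [0,0,0]},{"fingers": 1,"xyz": [-1.5,-0.05,0.65],"angular": [0,0,0]},{"fingers": 1,"xyz": [-1.8,-0.05,0.8],"angular": [0,0,0]},{"fingers": 1,"xyz": [-2.1,-0.05,0.9],"angular": [0,0,0]},{"fingers": 1,"xyz": [-2.1,-0.05,0.9],"angular": [0,0,0]}])

```text
clock: 7.22
position: [0.5237, -0.048, 0.1083]
ee_rot: [-0.32, 2.693, 0.072]
force: [-4.1, -1.0, 1.0]
width: 0.004
```

```bash
python3 - <<'E'
from st import *
go([(-134.8,0,109,25),(-132,0,109,25),(-129,0,109,25)])
E
```

```text
t 7.22 stage TCP [-142.46   -0.16  108.34] F stage [-4.2 -0.   1. ] w 0.0041 tool z stage [ 0.418  0.001 -0.908]
(-134.8, 0, 109, 25) xyz cm [-0.72  0.02  0.26] ang [ 0.001 -0.005 -0.002]
(-132, 0, 109, 25) xyz cm [-0.98  0.02  0.38] ang [ 0.001 -0.005 -0.002]
(-129, 0, 109, 25) xyz cm [-1.25  0.02  0.5 ] ang [ 0.001 -0.005 -0.002]
```

Call:
jog_arm(moves=[{"fingers": 1,"xyz": [-0.3,0,0.1],"angular": [0,0,0]},{"fingers": 1,"xyz": [-0.5,0,0.2],"angular": [0,0,0]},{"fingers": 1,"xyz": [-0.7,0,0.3],"angular": [0,0,0]},{"fingers": 1,"xyz": [-0.8,0,0.35],"angular": [0,0,0]},{"fingers": 1,"xyz": [-0.9,0,0.4],"angular": [0,0,0]}])

```text
clock: 7.85
position: [0.532, -0.046, 0.108]
ee_rot: [-0.32, 2.695, 0.073]
force: [-14.1, -3.3, 8.8]
width: 0.005
```

```bash
python3 - <<'E'
from st import *
show()
E
```

```text
t 7.85 stage TCP [-1.3386e+02 -1.2000e-01  1.0804e+02] F stage [-14.5   0.1   8.8] w 0.005 tool z stage [ 0.417  0.001 -0.909]
```

Call:
jog_arm(moves=[{"fingers": 1,"xyz": [-0.15,0,0.07],"angular": [0,0,0]},{"fingers": 1,"xyz": [-0.25,0,0.12],"angular": [0,0,0]},{"fingers": 1,"xyz": [-0.25,0,0.12],"angular": [0,0,0]}])

```text
clock: 8.22
position: [0.5325, -0.0458, 0.1073]
ee_rot: [-0.318, 2.698, 0.074]
force: [-22.3, -6.3, 15.3]
width: 0.003
```

```bash
python3 - <<'E'
from st import *
go([(-150,0,110,25),(-185,0,110,25),(-170,0,150,10),(-150,0,145,0)])
E
```

```text
t 8.22 stage TCP [-1.3341e+02 -8.0000e-02  1.0730e+02] F stage [-23.1  -0.9  15.3] w 0.0029 tool z stage [ 0.414  0.002 -0.91 ]
(-150, 0, 110, 25) xyz cm [ 1.4   0.01 -0.93] ang [ 0.002 -0.009 -0.003]
(-185, 0, 110, 25) xyz cm [ 4.58 -0.   -2.38] ang [ 0.002 -0.009 -0.003]
(-170, 0, 150, 10) xyz cm [ 1.56  0.01 -5.4 ] ang [ 0.002  0.253 -0.003]
(-150, 0, 145, 0) xyz cm [-0.05  0.02 -4.12] ang [ 0.003  0.427 -0.003]
```

Call:
jog_arm(moves=[{"fingers": 1,"xyz": [1.4,0,-0.8],"angular": [0,0,0]},{"fingers": 1,"xyz": [3.5,0,-1.9],"angular": [0,0,0]},{"fingers": 1,"xyz": [5.5,0,-2.8],"angular": [0,0,0]},{"fingers": 1,"xyz": [4.5,0,-4.5],"angular": [0,0.15,0]},{"fingers": 1,"xyz": [2.5,0,-5.4],"angular": [0,0.3,0]},{"fingers": 1,"xyz": [0.7,0,-4.8],"angular": [0,0.427,0]},{"fingers": 1,"xyz": [0.4,0,-4.3],"angular": [0,0.427,0]},{"fingers": 1,"xyz": [0.4,0,-4.3],"angular": [0,0.427,0]},{"fingers": 1,"xyz": [0.4,0,-4.3],"angular": [0,0.427,0]}])

```text
clock: 9.35
position: [0.5156, -0.0495, 0.1456]
ee_rot: [-0.373, 3.113, 0.004]
force: [-0.9, -0.4, 0.1]
width: 0.006
```

```bash
python3 - <<'E'
from st import *
go([(-150,0,145,0),(-98,0,141,0),(-85,0,133,0),(-72,0,132,0),(-63,0,131,0),(-63,0,108,0)])
a=snap('side','s3.png')[150:230,250:350]
w=snap('wrist','w4.png')
cv2.imwrite('pics/c4.png',np.hstack([cv2.resize(a,(375,300),interpolation=cv2.INTER_CUBIC),cv2.resize(w,(400,300))])[:,:,::-1])
E
```

```text
t 9.35 stage TCP [-150.68    0.36  145.62] F stage [-1.  -0.2  0.1] w 0.0057 tool z stage [ 0.007  0.002 -1.   ]
(-150, 0, 145, 0) xyz cm [-0.07 -0.04  0.06] ang [0.002 0.007 0.001]
(-98, 0, 141, 0) xyz cm [-5.26 -0.04  0.5 ] ang [0.002 0.007 0.001]
(-85, 0, 133, 0) xyz cm [-6.56 -0.04  1.31] ang [0.002 0.007 0.001]
(-72, 0, 132, 0) xyz cm [-7.86 -0.04  1.42] ang [0.002 0.007 0.001]
(-63, 0, 131, 0) xyz cm [-8.76 -0.04  1.52] ang [0.002 0.007 0.001]
(-63, 0, 108, 0) xyz cm [-8.74 -0.05  3.82] ang [0.002 0.007 0.001]
```

View pics/c4.png

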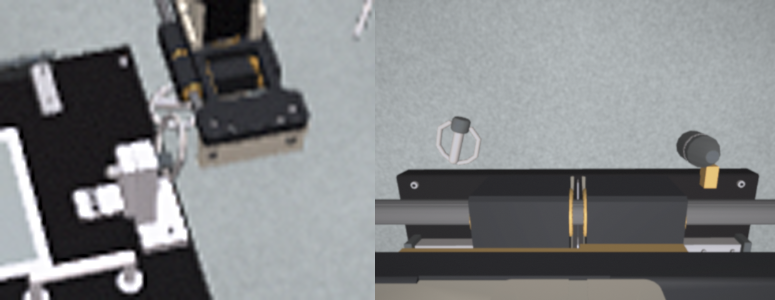

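Call:
jog_arm(moves=[{"fingers": 1,"xyz": [-1.2,0,0.1],"angular": [0,0,0]},{"fingers": 1,"xyz": [-2.2,0,0.2],"angular": [0,0,0]},{"fingers": 1,"xyz": [-3.2,0,0.3],"angular": [0,0,0]},{"fingers": 1,"xyz": [-4.2,0,0.4],"angular": [0,0,0]},{"fingers": 1,"xyz": [-5.2,0,0.5],"angular": [0,0,0]},{"fingers": 1,"xyz": [-5.2,0,0.5],"angular": [0,0,0]}])

```text
clock: 10.2
position: [0.567, -0.0373, 0.1414]
ee_rot: [-0.372, 3.113, 0.003]
force: [-2.0, 0.4, -0.2]
width: 0.003
```

```bash
python3 - <<'E'
from st import *
go([(-92,0,137,0),(-85,0,133,0),(-72,0,132,0),(-63,0,131,0)])
E
```

```text
t 10.2 stage TCP [-9.7840e+01  3.0000e-02  1.4137e+02] F stage [-1.8  0.9 -0.2] w 0.0025 tool z stage [ 0.006  0.001 -1.   ]
(-92, 0, 137, 0) xyz cm [-0.58 -0.    0.44] ang [0.001 0.006 0.   ]
(-85, 0, 133, 0) xyz cm [-1.28 -0.    0.85] ang [0.001 0.006 0.   ]
(-72, 0, 132, 0) xyz cm [-2.58 -0.    0.95] ang [0.001 0.006 0.   ]
(-63, 0, 131, 0) xyz cm [-3.48 -0.    1.06] ang [0.001 0.006 0.   ]
```

Call:
jog_arm(moves=[{"fingers": 1,"xyz": [-0.6,0,0.4],"angular": [0,0,0]},{"fingers": 1,"xyz": [-1.3,0,0.8],"angular": [0,0,0]},{"fingers": 1,"xyz": [-1.9,0,0.85],"angular": [0,0,0]},{"fingers": 1,"xyz": [-2.6,0,0.9],"angular": [0,0,0]},{"fingers": 1,"xyz": [-3.4,0,0.95],"angular": [0,0,0]},{"fingers": 1,"xyz": [-3.4,0,1.0],"angular": [0,0,0]},{"fingers": 1,"xyz": [-3.4,0,1.0],"angular": [0,0,0]}])

```text
clock: 11.08
position: [0.586, -0.0327, 0.1287]
ee_rot: [0.363, -3.1, -0.008]
force: [-44.7, -8.1, 24.0]
width: 0.002
```

```bash
python3 - <<'E'
from st import *
go([(-63,0,124,0),(-63,0,118,0),(-63,0,114,0),(-63,0,110,0)])
a=snap('side','s4.png')[150:230,250:350]
w=snap('wrist','w5.png')
cv2.imwrite('pics/c5.png',np.hstack([cv2.resize(a,(375,300),interpolation=cv2.INTER_CUBIC),cv2.resize(w,(400,300))])[:,:,::-1])
E
```

```text
t 11.07 stage TCP [-7.833e+01  7.000e-02  1.287e+02] F stage [-45.4   2.6  24. ] w 0.0021 tool z stage [-0.02   0.007 -1.   ]
(-63, 0, 124, 0) xyz cm [-1.54 -0.    0.44] ang [ 0.007 -0.02  -0.005]
(-63, 0, 118, 0) xyz cm [-1.55 -0.01  1.04] ang [ 0.007 -0.02  -0.005]
(-63, 0, 114, 0) xyz cm [-1.56 -0.01  1.44] ang [ 0.007 -0.02  -0.005]
(-63, 0, 110, 0) xyz cm [-1.57 -0.01  1.84] ang [ 0.007 -0.02  -0.005]
```

View pics/c5.png

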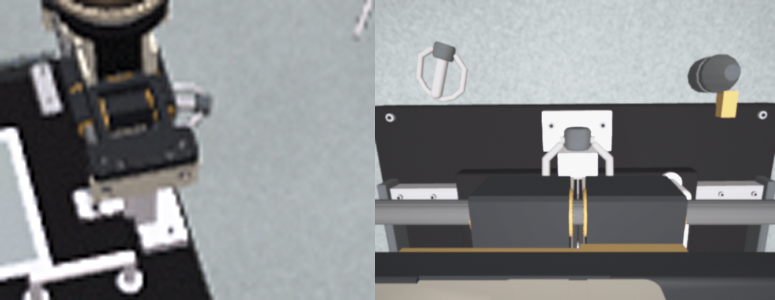

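Call:
jog_arm(moves=[{"fingers": 1,"xyz": [1.1,0,0],"angular": [0,0,0]},{"fingers": 1,"xyz": [2.0,0,-0.15],"angular": [0,0,0]},{"fingers": 1,"xyz": [2.6,0,-0.65],"angular": [0,0,0]},{"fingers": 1,"xyz": [2.7,0,-1.2],"angular": [0,0,0]},{"fingers": 1,"xyz": [2.7,0,-1.2],"angular": [0,0,0]}])

```text
clock: 11.8
position: [0.5737, -0.0359, 0.1444]
ee_rot: [-0.372, 3.112, 0.003]
force: [-1.9, 0.6, -1.8]
width: 0.004
```

```bash
python3 - <<'E'
from st import *
go([(-86,0,147,0),(-82,0,147,0),(-74,0,144,0)])
E
```

```text
t 11.8 stage TCP [-91.    -0.18 144.36] F stage [-1.7  1.  -1.8] w 0.0043 tool z stage [ 0.007  0.001 -1.   ]
(-86, 0, 147, 0) xyz cm [-0.5   0.02 -0.26] ang [ 0.001  0.007 -0.   ]
(-82, 0, 147, 0) xyz cm [-0.9   0.02 -0.26] ang [ 0.001  0.007 -0.   ]
(-74, 0, 144, 0) xyz cm [-1.7   0.02  0.05] ang [ 0.001  0.007 -0.   ]
```

Call:
jog_arm(moves=[{"fingers": 1,"xyz": [-0.3,0,-0.3],"angular": [0,0.003,0]},{"fingers": 1,"xyz": [-0.7,0,-0.35],"angular": [0,0.006,0]},{"fingers": 1,"xyz": [-1.1,0,-0.35],"angular": [0,0.006,0]},{"fingers": 1,"xyz": [-1.5,0,-0.35],"angular": [0,0.006,0]},{"fingers": 1,"xyz": [-1.5,0,-0.35],"angular": [0,0.006,0]}])

```text
clock: 12.42
position: [0.5884, -0.0324, 0.1474]
ee_rot: [-0.372, 3.118, 0.002]
force: [0.3, -0.4, 2.2]
width: 0.004
```

```bash
python3 - <<'E'
from st import *
go([(-71,0,140,0),(-65,0,132,0),(-63,0,126,0),(-63,0,122,0)])
E
```

```text
t 12.43 stage TCP [-75.92  -0.18 147.37] F stage [ 0.2 -0.4  2.2] w 0.0039 tool z stage [ 0.001  0.001 -1.   ]
(-71, 0, 140, 0) xyz cm [-0.49  0.02  0.74] ang [ 0.001  0.001 -0.   ]
(-65, 0, 132, 0) xyz cm [-1.09  0.02  1.54] ang [ 0.001  0.001 -0.   ]
(-63, 0, 126, 0) xyz cm [-1.29  0.02  2.14] ang [ 0.001  0.001 -0.   ]
(-63, 0, 122, 0) xyz cm [-1.29  0.02  2.54] ang [ 0.001  0.001 -0.   ]
```

Call:
jog_arm(moves=[{"fingers": 1,"xyz": [-0.5,0,0.5],"angular": [0,0,0]},{"fingers": 1,"xyz": [-0.9,0,1.0],"angular": [0,0,0]},{"fingers": 1,"xyz": [-1.3,0,1.4],"angular": [0,0,0]},{"fingers": 1,"xyz": [-1.3,0,1.7],"angular": [0,0,0]},{"fingers": 1,"xyz": [-1.3,0,2.1],"angular": [0,0,0]},{"fingers": 1,"xyz": [-1.3,0,2.1],"angular": [0,0,0]}])

```text
clock: 13.18
position: [0.6006, -0.0294, 0.1263]
ee_rot: [-0.372, 3.119, 0.002]
force: [1.3, -0.3, 2.3]
width: 0.005
```

```bash
python3 - <<'E'
from st import *
go([(-63,0,122,0),(-63,0,118,0),(-63,0,114,0),(-63,0,110,0)])
E
```

```text
t 13.18 stage TCP [-63.36  -0.15 126.28] F stage [ 1.2 -0.6  2.3] w 0.005 tool z stage [ 0.001  0.001 -1.   ]
(-63, 0, 122, 0) xyz cm [-0.04  0.01  0.43] ang [ 0.001  0.001 -0.001]
(-63, 0, 118, 0) xyz cm [-0.04  0.01  0.83] ang [ 0.001  0.001 -0.001]
(-63, 0, 114, 0) xyz cm [-0.03  0.01  1.23] ang [ 0.001  0.001 -0.001]
(-63, 0, 110, 0) xyz cm [-0.03  0.01  1.63] ang [ 0.001  0.001 -0.001]
```

Call:
jog_arm(moves=[{"fingers": 1,"xyz": [0,0,0.4],"angular": [0,0,0]},{"fingers": 1,"xyz": [0,0,0.7],"angular": [0,0,0]},{"fingers": 1,"xyz": [0,0,0.9],"angular": [0,0,0]},{"fingers": 1,"xyz": [0,0,1.1],"angular": [0,0,0]},{"fingers": 1,"xyz": [0,0,1.1],"angular": [0,0,0]}])

```text
clock: 13.8
position: [0.6029, -0.0292, 0.1172]
ee_rot: [-0.372, 3.114, 0.002]
force: [3.7, 1.8, 13.3]
width: 0.006
```

```bash
python3 - <<'E'
from st import *
show()
E
```

```text
t 13.8 stage TCP [-61.05  -0.53 117.23] F stage [ 4.   0.9 13.3] w 0.0056 tool z stage [ 0.006  0.    -1.   ]
```

Call:
jog_arm(moves=[{"fingers": 1,"xyz": [0.15,0,0.3],"angular": [0,0,0]},{"fingers": 1,"xyz": [0.15,0,0.5],"angular": [0,0,0]},{"fingers": 1,"xyz": [0.15,0,0.6],"angular": [0,0,0]},{"fingers": 1,"xyz": [0.15,0,0.6],"angular": [0,0,0]}])

```text
clock: 14.3
position: [0.6014, -0.0292, 0.1106]
ee_rot: [-0.372, 3.114, 0.002]
force: [5.7, 2.0, 6.8]
width: 0.006
```

```bash
python3 - <<'E'
from st import *
show()
E
```

```text
t 14.3 stage TCP [-62.51  -0.19 110.6 ] F stage [6.  0.6 6.8] w 0.0055 tool z stage [ 0.006  0.    -1.   ]
```

Call:
jog_arm(moves=[{"fingers": 1,"xyz": [0,0,0.15],"angular": [0,0,0]},{"fingers": 1,"xyz": [0,0,0.25],"angular": [0,0,0]},{"fingers": 1,"xyz": [0,0,0.25],"angular": [0,0,0]}])

```text
clock: 14.68
position: [0.6014, -0.0292, 0.1081]
ee_rot: [-0.372, 3.114, 0.002]
force: [6.1, 2.0, 6.3]
width: 0.005
```

```bash
python3 - <<'E'
from st import *
go([(-63,0,200,0),(-115,0,280,0)])
E
```

```text
t 14.68 stage TCP [-62.54  -0.16 108.07] F stage [6.4 0.5 6.3] w 0.0053 tool z stage [ 0.005  0.    -1.   ]
(-63, 0, 200, 0) xyz cm [-0.    0.02 -9.19] ang [0.    0.005 0.   ]
(-115, 0, 280, 0) xyz cm [  5.15   0.02 -17.22] ang [0.    0.005 0.   ]
```

Call:
jog_arm(moves=[{"fingers": 1,"xyz": [-0.5,0,0],"angular": [0,0,0]},{"fingers": 1,"xyz": [-0.8,0,-0.2],"angular": [0,0,0]},{"fingers": 1,"xyz": [-0.8,0,-3],"angular": [0,0,0]},{"fingers": 1,"xyz": [1,0,-8],"angular": [0,0,0]},{"fingers": 1,"xyz": [5,0,-14],"angular": [0,0,0]},{"fingers": 1,"xyz": [5,0,-17],"angular": [0,0,0]},{"fingers": 1,"xyz": [5,0,-17],"angular": [0,0,0]}])

```text
clock: 15.55
position: [0.551, -0.0423, 0.2796]
ee_rot: [-0.371, 3.115, 0.002]
force: [-0.3, 0.5, -0.1]
width: 0.005
```

```bash
python3 - <<'E'
from st import *
show()
w=snap('wrist','w6.png'); a=snap('side','s6.png'); snap('top','t6.png')
cv2.imwrite('pics/c6.png',np.hstack([cv2.resize(a[150:230,250:350],(375,300),interpolation=cv2.INTER_CUBIC),cv2.resize(w[130:270,200:387],(400,300),interpolation=cv2.INTER_CUBIC)])[:,:,::-1])
E
```

```text
t 15.55 stage TCP [-114.54   -1.02  279.64] F stage [-0.2  0.6 -0.1] w 0.0051 tool z stage [ 0.005  0.001 -1.   ]
```

View pics/c6.png

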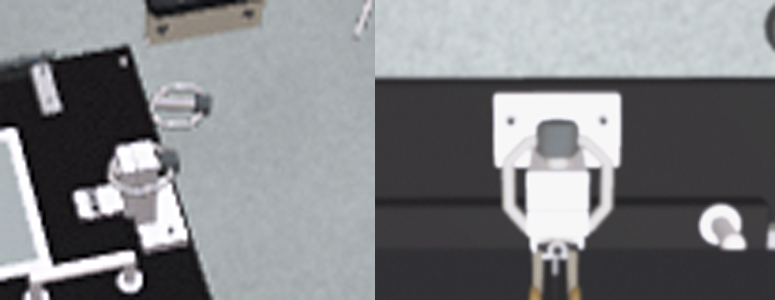

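Call:
jog_arm(moves=[{"fingers": 1,"xyz": [5,0,-4],"angular": [0,0,0]},{"fingers": 1,"xyz": [10,0,-6],"angular": [0,0,0]},{"fingers": 1,"xyz": [14,0,-6],"angular": [0,0,0]},{"fingers": 1,"xyz": [14,0,-6],"angular": [0,0,0]},{"fingers": 1,"xyz": [14,0,-6],"angular": [0,0,0]}])

```text
clock: 16.32
position: [0.4145, -0.0742, 0.3361]
ee_rot: [0.373, -3.119, -0.002]
force: [-0.8, -0.3, -0.0]
width: 0.005
```

```bash
python3 - <<'E'
from st import *
show(); a=snap('side','s7.png'); w=snap('wrist','w7.png'); t=snap('top','t7.png')
b=cv2.imread('pics/s6.png')[:,:,::-1]
print('ring region diff', np.abs(a[180:205,278:300].astype(int)-b[180:205,278:300]).max())
cv2.imwrite('pics/c7.png',np.hstack([cv2.resize(a[90:290,190:350],(400,500),interpolation=cv2.INTER_CUBIC),cv2.resize(t[110:300,230:382],(400,500),interpolation=cv2.INTER_CUBIC)])[:,:,::-1])
E
```

```text
t 16.32 stage TCP [-2.5473e+02  1.5000e-01  3.3613e+02] F stage [-0.9 -0.1 -0. ] w 0.005 tool z stage [-0.     0.001 -1.   ]
ring region diff 8
```

View pics/c7.png

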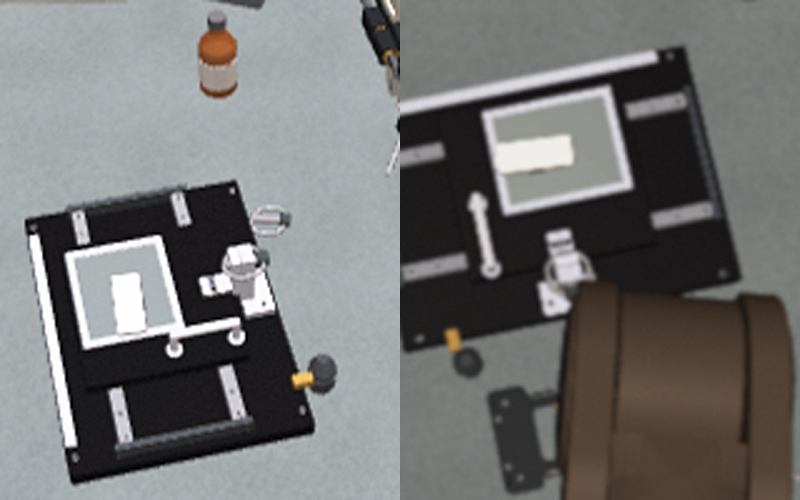

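Ring stays over the lugs near side-crop (243,260). The slide case lies on the plate, and the objective and bottle stand. Nothing touches the stage, so I'm handing in.

```bash
python3 -c "
from h import *
print(job.sign_off())"
```

```text
the job is handed in; nothing more can be done
None
```

The carriage is locked and the job is handed in; the robot's clock read 16.3 s at the last check, against the 48 s limit.

- **Lining up:** I squeezed both lugs together until they were flush, at an opening of about 23.6 mm for the 24 mm lugs.
- **Pin:** I pushed it in with the fingers tilted 25°. It stopped firmly: pushing force rose to 23 N with only about 0.5 mm of further movement. The stop was within about 1.5 mm of the expected home position.
- **Ring:** I flipped it over the lugs and pressed it down. Force peaked at about 13 N, then dropped to about 7 N as it went below the nose.

**Last checks:**
- With the gripper withdrawn, the ring stayed level over the lugs. Two pictures about 0.8 s apart showed no change there, and the spring would have folded an unlatched ring back.
- The slide case is on the carriage, and the objective and bottle are standing.
- I did not look at the blower again, but the arm was never near it after the start.

**What went wrong or disagreed:**
- On the first flip the fingertip caught inside the ring, with about 45 N sideways on the fingers. I backed off, went over the bow and finished normally.
- I felt no hard stop under the shut ring. During the last 2.5 mm of pressing the force stayed at about 6 N, so the finger was probably sliding beside the bow by then. That the ring is shut rests on the force drop and the pictures.
- The base plate's outline put the stage about 8 mm further back than the lugs did. I worked from the lugs, and the squeeze and the pin stop agreed with them to about 1 mm.

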